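Press the mould shut with the treadle press that holds it

ROBOT

A 6-joint arm with a two-finger parallel gripper is mounted at the origin on a cart in front of the work surface, level with it; the furniture and walls round the work are solid. World frame = base frame: x ahead of the robot, y to its left, z up, the work surface at z = 0. Lengths are in m, angles in rad, forces in N, time in s.
With the tool pointing down it reaches from about 0.375 to 0.975 m from the base axis. Payload 3.8 kg.
Tool frame: the origin (TCP) lies midway between the tips of the shut fingers; the grasp point (between the pads) lies 19 mm behind it; y points along the fingers, z is the direction in which the jaws open and shut, and the axes are right-handed (so a half turn about y gives the same grasp; the last joint's range is limited). The gripper opens to 85 mm and grips with 20 to 120 N. Pads are 22 mm wide; open, the fingers measure 114 mm over their backs; the gripper's body (76 mm by 85 mm) begins 54 mm behind the grasp point. The pads swing forward as they close: fully open they stand 13 mm farther back than shut.
Start: joints at [1.073, 0.264, 1.604, -0, 1.274, -0.037], TCP at [0.3, 0.605, 0.231] pointing down, gripper open.
Joint ranges: [-2.63, 2.63], [-0.94, 2.18], [0.31, 2.57], [-1.31, 4.45], [0, 2.66], [-2.55, 2.55]. Speed limits (rad/s): [2.57, 2.57, 3.14, 3.14, 3.14, 3.14].

INTERFACE

Orientations are given as a unit quaternion [x, y, z, w].
In Python, from station import sense, snapshot, close_job gives the robot as it stands.
- The arm moves only by the shell command python3 -m pendant 'ROWS' [FORCE]. ROWS is JSON, a list of rows, each a list of 7 numbers: the shift along the tool's x, y, z each as a share of 40 mm, from -1 to 1, then the turn, a rotation vector about the tool's x, y, z each as a share of 6 degrees, from -1 to 1, then the closure, from -1 (fully open) to 1 (shut). A call has 1 to 10 rows; each row shifts and turns the pose as measured when the row begins, along the tool's axes as they then stand; what a row does not reach is not made up. A row lasts 1/10 s, in which the tool goes at most 50 mm and 8.59 degrees, less where a joint would pass 70% of its speed; a pose out of reach is approached as far as the arm can. A call with a number of a shift or a turn outside -1 to 1 is refused whole. A call with a gripper value outside its range is refused whole. The fingers move at their own pace and stop on an object; FORCE is the grip in N (left out, the last holds). Time passes only in rows, so rows that do not move let the fingers close. It gives the time, the measured TCP pose, the force and the opening at its end, in the units of the state.
- sense(): the state, without advancing time (a new reading comes with each control period).
- snapshot(name): name is "scene" or "top" or "wrist"; returns a dict with "img" (480x640x3 uint8, red, green, blue), "intrinsics" (3x3 intrinsics, pixels), "world_from_camera" (4x4, takes a point from camera to world coordinates); the wrist camera has in their place "tool_from_camera" (4x4, takes a point from camera to tool coordinates, whose origin is the TCP and whose axes are the tool frame's). Camera axes: x right, y down, z forward; pixel columns grow to the right and rows downward; lengths in m; the calibration is good to about 2 mm. A picture is of the moment at which its call begins: read the wrist's pose just before it. There is no depth.
- close_job(): hands the job in, once; it reports no verdict.
The state is a dict: "time": time; "q": joint angles; "joint_velocities": joint speeds; "effort": joint torques, N m; "tcp_pos": TCP position; "tcp_rot": TCP orientation; "ft_force": force on the tool from outside, world axes, zero at the start; "wrist_torque": the same for the moment, N m; "opening": finger opening in m.
Only numpy, scipy, OpenCV 4.12 (cv2) and the standard library are available. Lean on these libraries where they do the work, as an engineer would, in place of code of your own. Each camera call takes 0.05 s, during which the arm holds its last target.

TASK

Two small treadle presses stand on the bench: one has a blue mould half lying under its press pad, the other is empty. Push the treadle of the press that holds the mould all the way down to its stop, keep it down for a good second, then let it spring back up and leave it. Do not press the treadle of the empty press, and leave the mould lying where it is.

Things in the scene. Friction and masses are not known exactly. Their poses are not given: they have to be found in the camera images.
- lever_loaded (a joint): treadle of the press that holds the mould: a steel lever hinged at the back of the press, 0 = up (rest), grows as the tread is pushed down, 0.22 rad = down on its stop. A spring holds it up: about 3.5 N at the tread starts it, about 9.5 N at the tread brings it to the stop; let go, it comes back up by itself.
- tread_loaded (a point): centre of the top of that treadle's tread (moves with it), a flat dark ribbed plate, 40 mm along the lever by 34 mm across, level and 114 mm above the bench at rest. At the stop the centre is 23 mm lower, straight below, sloping 12 degrees. At rest x points along the lever to the hinge 104 mm away, y across, z up. The hinge bracket is 112 mm high; nothing stands above the tread.
- lever_empty (a joint): treadle of the other, empty press, not to be pressed: 0 = up, 0.22 rad = down. The two presses are alike (a plywood block with a grey plate, 140 x 78 mm, treadle on top) and may stand in either order, their treads towards the robot's right.
- mould: blue mould half, a loose flat block of 60 x 85 x 24 mm; its origin is the centre of its underside. It lies under the press pad on the grey plate of its press, 50 mm above the bench, its long side across the lever and showing on both sides of it. The tread centre lies about 54 mm from its centre, seen from above.

How it is judged:
On the way:
1. the treadle of the press with the mould is down on its stop (joint above 0.19 rad) for 0.5 s (value of joint lever_loaded above 0.19 rad), for 0.5 s.
At the end, for the whole second after the job is handed in: The treadle that was pressed is up again (joint below 0.03 rad), the empty press's treadle is up (below 0.03 rad), and the mould lies within 20 mm of where it was (value of joint each of lever_loaded, lever_empty below 0.03 rad and distance of mould from where it was at the start of the episode below 0.02 m); the robot touches nothing.
It fails at once if the treadle of the empty press is pushed down (joint above 0.06 rad) (value of joint lever_empty above 0.06 rad).
It also fails if it takes over 29 s, if anything falls off the work surface, if the arm or the gripper's body presses on something with over 40 N, if the wrist force passes 120 N, or if a joint passes its speed limit or range.

## Working session

There is one attempt and no reset: what is moved stays moved. The work goes in short steps, Python scripts to look and compute and a shell command to move; the robot and the scene stay as the last step left them, time stands still between calls to the robot, and variables do not carry over. Pictures are saved under pics/ and viewed, and the job is handed in when it is done.

```bash
mkdir -p pics; ls
python3 - <<'E'
from station import sense,snapshot
import cv2
s=sense();print({k:s[k] for k in('time','tcp_pos','tcp_rot','ft_force','opening')})
for n in('scene','top'):
    d=snapshot(n);cv2.imwrite(f'pics/{n}0.png',d['img'][:,:,::-1]);print(n,d['intrinsics'],d['world_from_camera'])
E
```

```text
pics
{'time': 0.0, 'tcp_pos': array([0.29979999, 0.60395772, 0.22996602]), 'tcp_rot': array([ 0.68917747, -0.16169511,  0.16127243, -0.68766293]), 'ft_force': array([ 0.9309618 ,  0.16892248, -0.51066665]), 'opening': 0.08542701795996668}
scene [[441.12055084   0.         318.23583735]
 [  0.         441.12055084 238.52857813]
 [  0.           0.           1.        ]] [[-0.49423546 -0.48284838  0.72290301 -0.16020129]
 [-0.86928095  0.26583759 -0.41675054  0.70534904]
 [ 0.00905252 -0.8343787  -0.55111726  0.60036643]
 [ 0.          0.          0.          1.        ]]
top [[533.71908528   0.         319.03709223]
 [  0.         533.71908528 241.20021472]
 [  0.           0.           1.        ]] [[ 0.02160837 -0.99797773  0.05977895  0.41531139]
 [-0.99964007 -0.0225179  -0.01458316  0.33987827]
 [ 0.01589976 -0.05944232 -0.99810511  0.97917756]
 [ 0.          0.          0.          1.        ]]
```

View pics/top0.png

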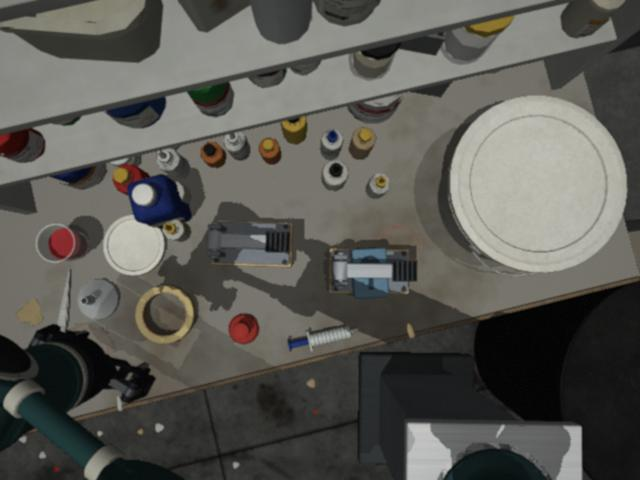

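View pics/scene0.png

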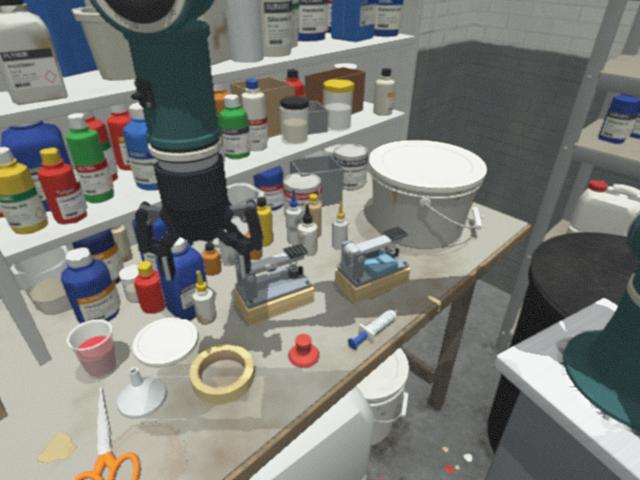

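The mould (blue) is under the right-hand press in the top view, with its tread near (404,271). I'll zoom in to measure it.

Run:
```python
import cv2,numpy as np
a=cv2.imread('pics/top0.png')[220:320,310:440];b=cv2.imread('pics/scene0.png')[215:310,320:430]
cv2.imwrite('pics/z1.png',cv2.resize(a,(780,600),interpolation=cv2.INTER_CUBIC))
cv2.imwrite('pics/z2.png',cv2.resize(b,(660,570),interpolation=cv2.INTER_CUBIC))
```

```text
(no output)
```

View pics/z1.png

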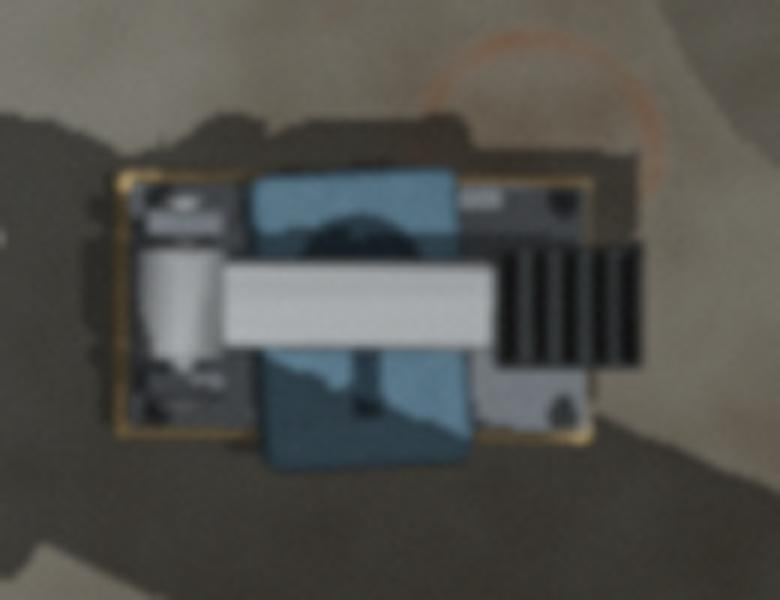

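View pics/z2.png

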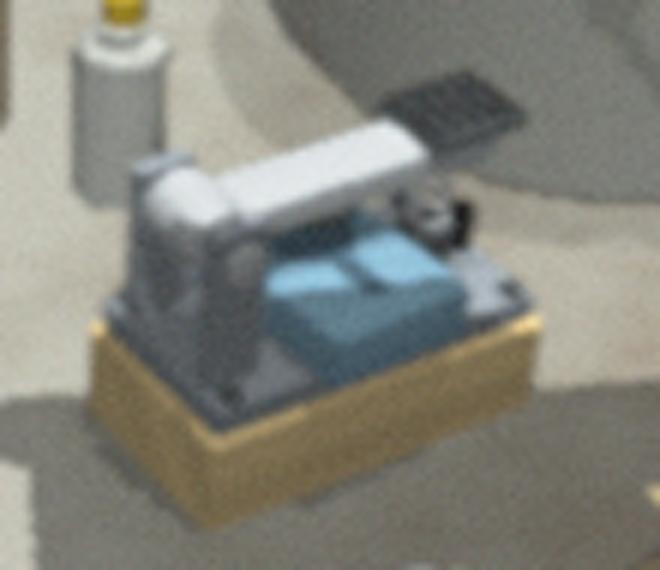

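```bash
cat > h.py <<'E'
import numpy as np
from station import sense,snapshot
from scipy.spatial.transform import Rotation as R
def ray(d,p,z):
    K=d['intrinsics'];T=d['world_from_camera'];v=T[:3,:3]@np.linalg.inv(K)@[p[0],p[1],1];return T[:3,3]+v*(z-T[2,3])/v[2]
def to_tool(t,yaw=None):
    s=sense();r=R.from_quat(s['tcp_rot']);print('t',s['time'],'tcp',s['tcp_pos'].round(4),'F',s['ft_force'].round(1),'open',s['opening'])
    print('tool axes\n',r.as_matrix().round(3));print('rows shift total (units 40mm)',(r.inv().apply(np.array(t)-s['tcp_pos'])/0.04).round(2))
E
python3 - <<'E'
from h import *
t=snapshot('top');s=snapshot('scene')
print(ray(t,(404.7,270.8),.114),ray(s,(395,233.7),.114))
print('along',ray(t,(392.8,270.8),.114),ray(t,(416.7,270.8),.114))
print('mould-ish',ray(t,(370.5,272.5),.074))
print('empty tread',ray(t,(279,241),.114),'bracket',ray(t,(216,241),.112))
print('bucket rim left', [ray(t,(452,195),z) for z in(.15,.2)],[ray(t,(480,250),z) for z in(.15,.2)])
to_tool([.36,.18,.23])
E
```

```text
[0.422154   0.18719254 0.114     ] [0.41776004 0.19151042 0.114     ]
along [0.4217344  0.20654544 0.114     ] [0.42257742 0.16766308 0.114     ]
mould-ish [0.41833126 0.23823976 0.074     ]
empty tread [0.465989   0.39218463 0.114     ] bracket [0.46380161 0.49441396 0.112     ]
bucket rim left [array([0.54237099, 0.12049422, 0.15      ]), array([0.5347092 , 0.13372323, 0.2       ])] [array([0.45687612, 0.07599217, 0.15      ]), array([0.45436974, 0.09190469, 0.2       ])]
t 0.2 tcp [0.2999 0.6042 0.2304] F [-0.6 -1.2  0.3] open 0.08543080868840935
tool axes
 [[ 0.896 -0.001  0.445]
 [-0.445 -0.001  0.896]
 [-0.    -1.    -0.001]]
rows shift total (units 40mm) [ 6.06  0.02 -8.83]
```

```bash
python3 -m pendant '[[0.66,0,-0.72,0,0,0,1],[0.66,0,-0.72,0,0,0,1],[0.66,0,-0.72,0,0,0,1],[0.66,0,-0.72,0,0,0,1],[0.66,0,-0.72,0,0,0,1],[0.66,0,-0.72,0,0,0,1],[0.66,0,-0.72,0,0,0,1],[0.66,0,-0.72,0,0,0,1],[0.66,0,-0.72,0,0,0,1],[0,0,0,0,0,0,1]]' 40; python3 -c "
from h import *
to_tool([.420,.189,.16])"
```

```text
time: 1.2
tcp_pos: [0.399, 0.2547, 0.2273]
tcp_rot: [0.69, -0.16, 0.16, -0.687]
ft_force: [-0.4, 0.5, -0.7]
opening: 0.0
t 1.2 tcp [0.399  0.2547 0.2273] F [-0.4  0.5 -0.7] open 4.025163065449834e-05
tool axes
 [[ 0.898 -0.001  0.44 ]
 [-0.44  -0.004  0.898]
 [ 0.    -1.    -0.004]]
rows shift total (units 40mm) [ 1.19  1.69 -1.24]
```

```bash
python3 -m pendant '[[0.6,0,-0.62,0,0,0,1],[0.6,0,-0.62,0,0,0,1],[0,0,0,0,0,0,1],[0,0.5,0,0,0,0,1],[0,0.5,0,0,0,0,1],[0,0.5,0,0,0,0,1],[0,0,0,0,0,0,1]]'
python3 - <<'E'
from h import *
import cv2
to_tool([.420,.189,.125])
d=snapshot('top');a=d['img'][220:320,310:440,::-1];cv2.imwrite('pics/z3.png',cv2.resize(a,(780,600)))
d=snapshot('scene');a=d['img'][175:310,300:450,::-1];cv2.imwrite('pics/z4.png',cv2.resize(a,(660,594)))
E
```

```text
time: 1.9
tcp_pos: [0.4211, 0.1912, 0.1672]
tcp_rot: [-0.688, 0.16, -0.161, 0.689]
ft_force: [-0.3, 0.3, -0.7]
opening: 0.0004
t 1.9 tcp [0.4211 0.1912 0.1672] F [-0.3  0.3 -0.7] open 0.00038001526692153434
tool axes
 [[ 0.896  0.002  0.443]
 [-0.443  0.002  0.896]
 [ 0.    -1.     0.003]]
rows shift total (units 40mm) [-0.    1.06 -0.06]
```

View pics/z4.png

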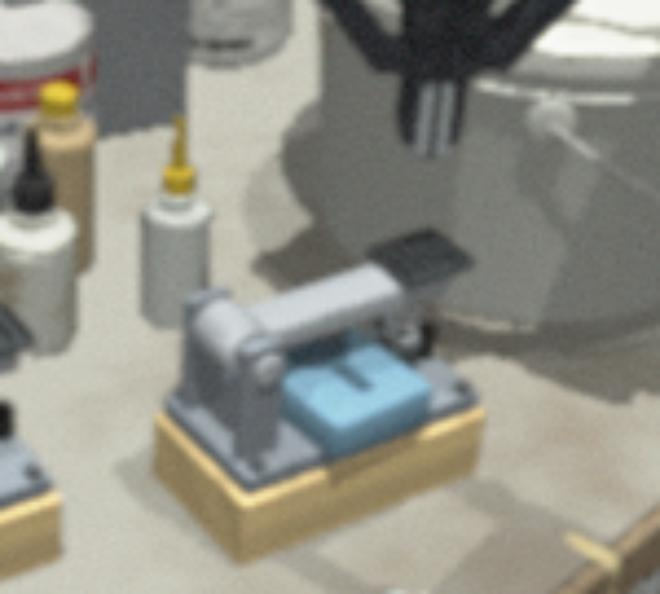

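View pics/z3.png

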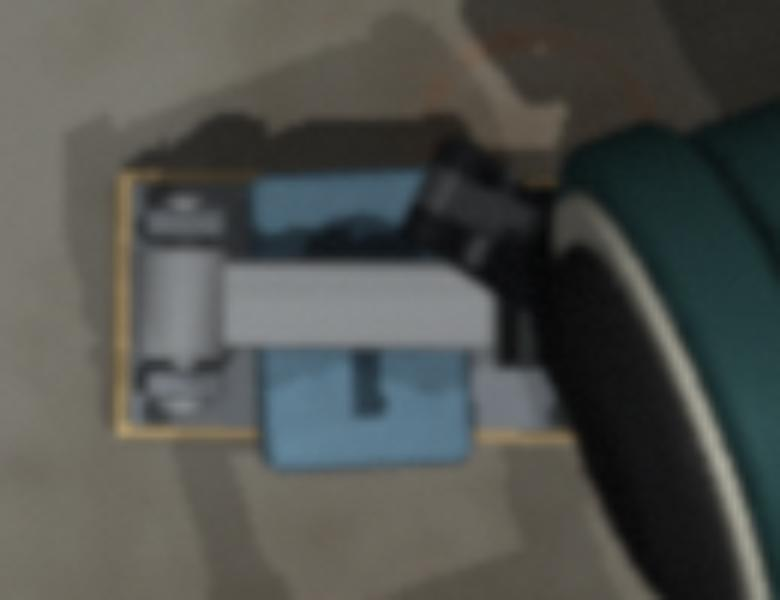

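The closed fingertips, at (433,150) in the scene crop, are over the tread at (420,258). The press and mould haven't moved. I'll go down gently now.

```bash
python3 -m pendant '[[0,0.4,0,0,0,0,1],[0,0.4,0,0,0,0,1],[0,0.25,0,0,0,0,1],[0,0,0,0,0,0,1]]'; python3 -m pendant '[[0,0.2,0,0,0,0,1],[0,0.2,0,0,0,0,1],[0,0.2,0,0,0,0,1]]'
```

```text
time: 2.4
tcp_pos: [0.4276, 0.196, 0.1332]
tcp_rot: [-0.685, 0.155, -0.165, 0.693]
ft_force: [-0.4, 0.5, -0.7]
opening: -0.0002
time: 2.7
tcp_pos: [0.4309, 0.1977, 0.1115]
tcp_rot: [-0.683, 0.153, -0.167, 0.694]
ft_force: [-1.1, -4.3, 5.1]
opening: -0.0001
```

The tool is drifting 10 mm outward and tilting a little as it goes down, so I'll lift off and correct that.

```bash
python3 -m pendant '[[0,-0.4,0,0,0,0,1],[0,-0.2,0,0,0,0,1],[0,0,0,0,0,0,1]]'
python3 - <<'E'
from h import *
to_tool([.420,.189,.12])
s=sense();print(s['q'])
r=R.from_quat(s['tcp_rot']);g=R.from_quat([0.6892,-.1617,.1613,-.6877]);print('turn units',(r.inv()*g).as_rotvec(degrees=True)/6)
E
```

```text
time: 3.0
tcp_pos: [0.4294, 0.1969, 0.1338]
tcp_rot: [-0.684, 0.154, -0.166, 0.694]
ft_force: [-0.0, -0.2, -0.8]
opening: 0.0001
t 3.0 tcp [0.4294 0.1969 0.1338] F [-0.  -0.2 -0.8] open 0.0001438563900133233
tool axes
 [[ 0.898  0.019  0.441]
 [-0.441  0.01   0.898]
 [ 0.013 -1.     0.017]]
rows shift total (units 40mm) [-0.13  0.34 -0.29]
[ 3.75835105e-01 -5.25999498e-02  2.14159719e+00  2.13366157e-03
  1.03130269e+00 -7.39623763e-01]
turn units [-0.18335524  0.04210607  0.12428461]
```

```bash
python3 -m pendant '[[-0.13,0,-0.29,-0.18,0.04,0.12,1],[-0.05,0,-0.1,0,0,0,1],[0,0,0,0,0,0,1]]'
python3 - <<'E'
from h import *
to_tool([.420,.189,.12])
s=sense()
r=R.from_quat(s['tcp_rot']);g=R.from_quat([0.6892,-.1617,.1613,-.6877]);print('turn units',(r.inv()*g).as_rotvec(degrees=True)/6)
E
```

```text
time: 3.3
tcp_pos: [0.4143, 0.1848, 0.1325]
tcp_rot: [0.69, -0.162, 0.161, -0.687]
ft_force: [-0.6, 0.0, 0.1]
opening: 0.0001
t 3.3 tcp [0.4143 0.1848 0.1325] F [-0.6  0.   0.1] open 8.23701635956775e-05
tool axes
 [[ 0.896 -0.003  0.445]
 [-0.445 -0.003  0.896]
 [-0.001 -1.    -0.004]]
rows shift total (units 40mm) [0.08 0.31 0.16]
turn units [ 0.02143788 -0.0017449  -0.01330985]
```

```bash
python3 -m pendant '[[0,0.2,0,0,0,0,1],[0,0.2,0,-0.03,0,0.02,1],[0,0.2,-0.03,-0.03,0,0.02,1]]';  python3 - <<'E'
from h import *
to_tool([.420,.189,.085])
s=sense()
r=R.from_quat(s['tcp_rot']);g=R.from_quat([0.6892,-.1617,.1613,-.6877]);print('turn units',(r.inv()*g).as_rotvec(degrees=True)/6)
E
```

```text
time: 3.6
tcp_pos: [0.4146, 0.184, 0.1079]
tcp_rot: [0.691, -0.164, 0.16, -0.686]
ft_force: [1.1, 1.0, 5.4]
opening: -0.0
t 3.6 tcp [0.4146 0.184  0.1079] F [1.1 1.  5.4] open -2.001117798879456e-05
tool axes
 [[ 0.895 -0.007  0.445]
 [-0.445 -0.006  0.895]
 [-0.004 -1.    -0.008]]
rows shift total (units 40mm) [0.07 0.57 0.18]
turn units [ 0.05775693 -0.00575661 -0.0344703 ]
```

```bash
python3 -m pendant '[[0,0.2,0.03,0,0,0,1],[0,0.2,0.03,0,0,0,1],[0,0.2,0,0,0,0,1]]';  python3 - <<'E'
from h import *
to_tool([.420,.189,.085])
E
```

```text
time: 3.9
tcp_pos: [0.4155, 0.1848, 0.0876]
tcp_rot: [0.693, -0.165, 0.158, -0.684]
ft_force: [-27.5, -8.1, 86.2]
opening: 0.0001
t 3.9 tcp [0.4155 0.1848 0.0876] F [-27.5  -8.1  86.2] open 9.474252345319524e-05
tool axes
 [[ 0.896 -0.012  0.444]
 [-0.444 -0.01   0.896]
 [-0.006 -1.    -0.015]]
rows shift total (units 40mm) [0.05 0.06 0.14]
```

It's on the stop, and at 86 N that's harder than needed. Holding the measured pose should ease it off.

```bash
python3 -m pendant '[[0,0,0,0,0,0,1],[0,0,0,0,0,0,1]]';  python3 -m pendant '[[0,0.02,0,0,0,0,1],[0,0.02,0,0,0,0,1]]'
```

```text
time: 4.1
tcp_pos: [0.4149, 0.1841, 0.0919]
tcp_rot: [0.694, -0.166, 0.156, -0.683]
ft_force: [-3.1, -1.8, 9.3]
opening: 0.0001
time: 4.3
tcp_pos: [0.4149, 0.1841, 0.0919]
tcp_rot: [0.695, -0.166, 0.156, -0.682]
ft_force: [-3.1, -1.1, 9.3]
opening: 0.0001
```

```bash
python3 -m pendant '[[0,0.06,0,0,0,0,1],[0,0.05,0,0,0,0,1]]'; python3 -m pendant '[[0,0.04,0,0,0,0,1],[0,0.04,0,0,0,0,1]]'
```

```text
time: 4.5
tcp_pos: [0.4151, 0.1844, 0.09]
tcp_rot: [0.695, -0.166, 0.155, -0.682]
ft_force: [-8.0, -3.8, 24.9]
opening: -0.0
time: 4.7
tcp_pos: [0.415, 0.1844, 0.0903]
tcp_rot: [0.696, -0.167, 0.154, -0.682]
ft_force: [-5.0, -3.7, 17.6]
opening: -0.0001
```

```bash
python3 -m pendant '[[0,0.04,0,0,0,0,1],[0,0.04,0,0,0,0,1],[0,0.04,0,0,0,0,1],[0,0.04,0,0,0,0,1],[0,0.04,0,0,0,0,1],[0,0.04,0,0,0,0,1],[0,0.04,0,0,0,0,1]]'
python3 - <<'E'
from h import *
import cv2
d=snapshot('scene');a=d['img'][175:310,300:450,::-1];cv2.imwrite('pics/z5.png',cv2.resize(a,(660,594)))
E
python3 -m pendant '[[0,0.04,0,0,0,0,1],[0,0.04,0,0,0,0,1],[0,0.04,0,0,0,0,1],[0,0.04,0,0,0,0,1],[0,0.04,0,0,0,0,1],[0,0.04,0,0,0,0,1],[0,0.04,0,0,0,0,1]]'
```

```text
time: 5.4
tcp_pos: [0.415, 0.1843, 0.0903]
tcp_rot: [0.698, -0.169, 0.152, -0.68]
ft_force: [-5.4, -2.8, 17.0]
opening: -0.0002
time: 6.15
tcp_pos: [0.415, 0.1843, 0.0903]
tcp_rot: [0.699, -0.17, 0.149, -0.678]
ft_force: [-5.5, -2.3, 17.6]
opening: 0.0001
```

View pics/z5.png

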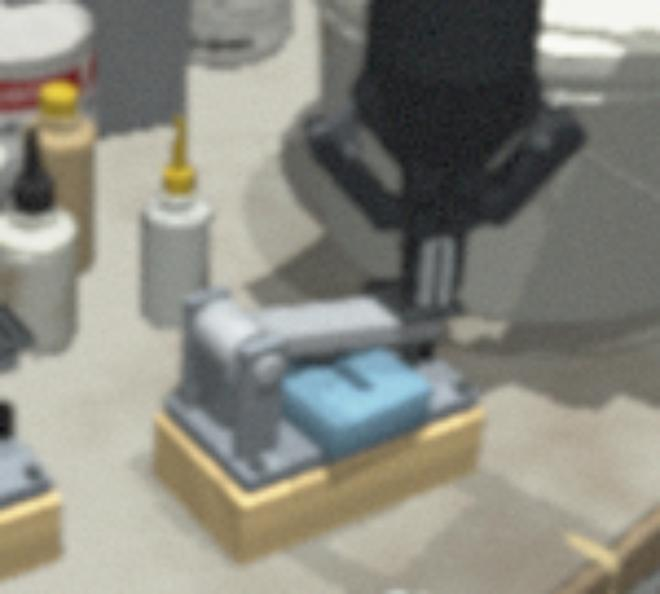

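The lever is down with the fingertips on the tread at about (430,300). The force is above what the spring alone needs and the mould hasn't moved. I'll release it and retreat.

```bash
python3 -m pendant '[[0,-0.2,0,0,0,0,1],[0,-0.3,0,0,0,0,1],[0,-0.4,0,0,0,0,1],[0,-0.5,0,0,0,0,1],[0,-0.5,0,0,0,0,1],[0,-0.5,0,0,0,0,1],[0,-0.4,0,0,0,0,1],[0,0,0,0,0,0,1],[0,0,0,0,0,0,1],[0,0,0,0,0,0,1]]'
python3 - <<'E'
from h import *
import cv2
d=snapshot('scene');a=d['img'][175:310,300:450,::-1];cv2.imwrite('pics/z6.png',cv2.resize(a,(660,594)))
s=sense();print(s['time'],s['tcp_pos'],s['joint_velocities'].round(3),s['ft_force'])
E
```

```text
time: 7.15
tcp_pos: [0.417, 0.186, 0.1988]
tcp_rot: [0.702, -0.174, 0.145, -0.675]
ft_force: [0.4, -0.8, 0.1]
opening: 0.0004
7.2 [0.41665321 0.18581411 0.19843207] [ 0.001  0.001  0.003 -0.001  0.006 -0.   ] [ 0.7187065  -0.46310016 -0.59331147]
```

View pics/z6.png

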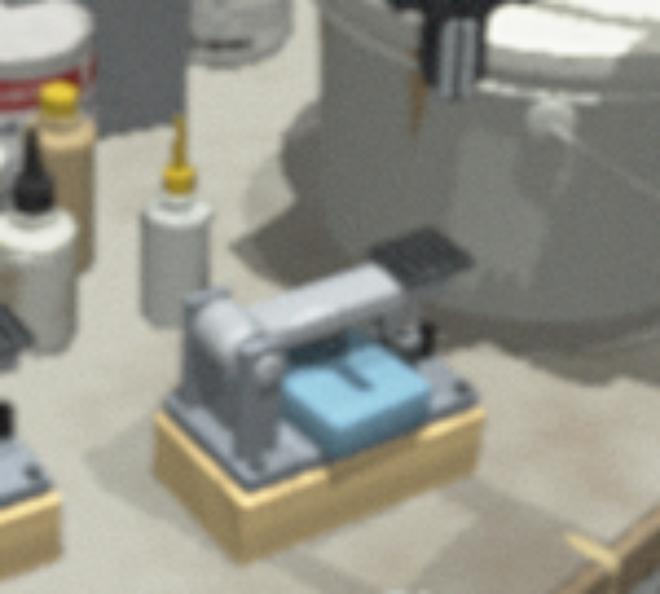

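The tread is back up at (420,258), the same place as before. The mould is unmoved and the gripper is well clear.

```bash
python3 -c "
from station import close_job
print(close_job())"
```

```text
the job is handed in; nothing more can be done
None
```

I pressed the treadle of the press holding the blue mould (the right-hand one in the top view) down to its stop with closed fingers. I held it there for about 1.8 s at 17–25 N, let it spring back, and lifted clear to z = 0.198 m. The job was handed in at 7.2 s.

**Last checks:** The final picture shows the treadle back up and the mould where it was. The wrist force is near zero and the arm is at rest. I never went near the empty press's treadle, but that picture shows only its edge.

**What went less than smoothly:**
- **First descent:** the tool drifted about 10 mm to one side and pushed the correct treadle slightly. I lifted off, re-centred and went down again.
- **Reaching the stop:** the force on the wrist spiked to about 86 N at the reading, below the 120 N limit, and I eased it off straight away. I only had readings at the end of each move, so the true peak may have been a little higher.
- **Contact point:** the fingers pressed about 7 mm off the tread's centre, still on the tread.

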